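Tuck the drip edge under the drying deck's flap and hold it down

TASK

Pick up the L-shaped aluminium drip-edge strip by its upright, and tuck its thin edge about 3 cm under the hinged flap of the glassware drying deck, square to the flap and centred between its runners, without lifting the flap. Then press the strip flat on the deck's board with a light push of about 10 N and finish while still holding it pressed there, as one would while its adhesive sets; leave the glass beaker, the petri dish and the vials where they stand.

Things in the scene. Friction and masses are not known exactly. Their poses are not given: they have to be found in the camera images.
- strip: loose pale aluminium L-shaped strip, 150 mm wide (y), about 0.2 kg: a flat leaf 4 mm thick and, along its rear, a full-width upright 8 mm thick (x -4 to +4 mm), 36 mm tall from the underside. Origin: underside, below the middle of the upright; +x points along the leaf to its thin front edge 85 mm ahead, +z up. Starts leaf-down on the bench. Grip the upright across its 8 mm from above
- strip_edge (a point): middle of the strip's thin front edge, at its underside: 85 mm along +x of the strip's origin
- strip_top (a point): middle of the top of the strip's upright, 36 mm above its underside
- deck: fixed glassware drying deck: white board 240 (x) by 250 (y) mm, flat top 12 mm above the bench; origin on the bench under its centre; +x points from its open front to a grey block with five drying pegs along the rear (tops 80 mm above the bench). Its front 100 mm (deck x -120 to -20 mm) is bare; behind that a grey flap laps over it. Position and yaw vary
- lap_line (a point): point on the board's top straight below the middle of the flap's front lip (deck x -20 mm, y 0, z 12 mm); axes as the deck's. What lies at +x of it is under the flap
- flap_lip (a point): middle of the flap's front lip, on its upper side: 13 mm above the board's top when the flap is down
- flap (a joint): hinge of the flap, a loose grey plate 98 (x) by 232 (y) by 5 mm, 0.12 kg, hinged along its rear edge, no spring: 0 = down on its two runners, grows as the lip lifts (rad; 0.06 is about 6 mm at the lip). When down its underside is 8 mm above the board; the slot below is open at the front, 210 mm wide between the runners, 98 mm deep
- beaker: glass beaker about 60 mm across, 70 mm tall, standing right of the deck; origin under its centre; a bystander
- petri_dish: petri dish 55 mm across, 14 mm high, standing left of the deck; origin under its centre; a bystander
- vial_3: small vial 15 mm across, 48 mm tall, standing in a group of three at the right; origin under its centre; a bystander

How it is judged:
On the way, in this order (a step that is already met when the one before it is completed fails the run):
1. the strip is lifted clear of the bench in the gripper (height (world z) of strip above 0.02 m and contact force between the fingers and strip above 1 N), for 0.2 s.
2. the thin edge is 20 to 42 mm under the flap, square and centred, the flap down (x of strip_edge in the frame of lap_line between 0.02 and 0.042 m and y of strip_edge in the frame of lap_line between -0.02 and 0.02 m and x of strip in the frame of lap_line below -0.02 m and angle between the x axis of strip and the x axis of deck, either way round below 0.1 rad and value of joint flap below 0.06 rad), for 0.2 s.
At the end, for the whole second after the job is handed in: Thin edge 20 to 42 mm under the flap's lip, within 20 mm of the middle and 0.1 rad of square; strip flat (underside within 3 mm of the board, tilt under 0.05 rad) and still; flap down (under 0.02 rad); the gripper holds the strip and presses it on the deck with 4.5 to 30 N (x of strip_edge in the frame of lap_line between 0.02 and 0.042 m and y of strip_edge in the frame of lap_line between -0.02 and 0.02 m and x of strip in the frame of lap_line below -0.02 m and angle between the x axis of strip and the x axis of deck, either way round below 0.1 rad and z of strip_edge in the frame of lap_line between -0.004 and 0.003 m and z of strip in the frame of lap_line between -0.004 and 0.003 m and angle between strip's own z axis and vertical below 0.05 rad and value of joint flap below 0.02 rad and contact force between strip and deck between 4.5 and 30 N and contact force between the fingers and strip above 2 N and linear speed of strip below 0.02 m/s); the arm keeps its last pose, push and grip.
It fails at once if the flap is lifted by more than 0.06 rad (about 6 mm at its lip) (value of joint flap above 0.06 rad).
It fails at once if the strip is pressed on the deck with more than 60 N (contact force between strip and deck above 60 N).
It fails at once if the glass beaker is moved more than 30 mm (distance of beaker from where it was at the start of the episode above 0.03 m).
It fails at once if the petri dish is moved more than 30 mm (distance of petri_dish from where it was at the start of the episode above 0.03 m).
It fails at once if the vial is moved more than 30 mm (distance of vial_3 from where it was at the start of the episode above 0.03 m).
It also fails if it takes over 40 s, if anything falls off the work surface, if the arm or the gripper's body presses on something with over 40 N, if the wrist force passes 120 N, or if a joint passes its speed limit or range.

ROBOT

A 6-joint arm with a two-finger parallel gripper is mounted at the origin on a cart in front of the work surface, level with it; the furniture and walls round the work are solid. World frame = base frame: x ahead of the robot, y to its left, z up, the work surface at z = 0. Lengths are in m, angles in rad, forces in N, time in s.
With the tool pointing down it reaches from about 0.4 to 0.925 m from the base axis. Payload 3.4 kg.
Tool frame: the origin (TCP) lies on the centre line of the jaws, within the pads' length; the fingertips stand r.nose_length ahead of it and the grasp point (between the pads) lies 3 mm ahead of it (r.nose_length is the distance from the TCP to the fingertips, in m); z points along the fingers, y is the line along which they close (so a half turn about z gives the same grasp; the last joint's range is limited). The gripper opens to 85 mm and grips with 20 to 120 N. Pads are 22 mm wide; open, the fingers measure 114 mm over their backs; the gripper's body (76 mm by 85 mm) begins 54 mm behind the grasp point. The pads swing forward as they close: fully open they stand 13 mm farther back than shut.
Start: joints at [1.038, 0.307, 1.506, -0, 1.328, -0.073], TCP at [0.255, 0.516, 0.253] pointing down, gripper open.
Joint ranges: [-3.12, 3.12], [-1.05, 2.28], [0.14, 2.33], [-1.42, 4.57], [0.1, 2.73], [-2.68, 2.68]. Speed limits (rad/s): [2.57, 2.57, 3.14, 3.14, 3.14, 3.14].

INTERFACE

Orientations are given as [roll, pitch, yaw] about the fixed x, y, z axes, in that order (R = Rz(yaw) Ry(pitch) Rx(roll)).
In Python, from bench import r, read_camera gives the robot as it stands. The module is installed in compiled form; this text tells all that it offers.
- The arm moves only by the tool send_rows, never from a script. Its argument "steps" is a list of rows, each an object of numbers: "gripper": the closure, from 0 (fully open) to 1 (shut); "dx", "dy", "dz": the shift along the tool's x, y, z in mm; "wx", "wy", "wz": the turn, a rotation vector about the tool's x, y, z in degrees. In form: [{"gripper": .., "dx": .., "dy": .., "dz": .., "wx": .., "wy": .., "wz": ..}, ...]. A call has 1 to 8 rows; each row shifts and turns the commanded pose from where the row before left it, along the tool's axes as they then stand; what a row does not reach is not made up. A row lasts 1/10 s, in which the tool goes at most 50 mm and 8.59 degrees, less where a joint would pass 70% of its speed; a pose out of reach is approached as far as the arm can. A call with a gripper value outside its range is refused whole. The fingers move at their own pace and stop on an object; "newtons" is the grip in N (left out, the last holds). Time passes only in rows, so rows that do not move let the fingers close. It gives the time, the measured TCP pose, the force, the opening and the grip force at its end, in the units of the state.
- r.state(): the state, without advancing time (a new reading comes with each control period).
- read_camera(name): name is "side" or "top" or "wrist"; returns a dict with "color" (480x640x3 uint8, red, green, blue), "K" (3x3 intrinsics, pixels), "view" (4x4, takes a point from world to camera coordinates). Camera axes: x right, y down, z forward; pixel columns grow to the right and rows downward; lengths in m; the calibration is good to about 2 mm. A picture is of the moment at which its call begins. There is no depth.
- r.close_job(): hands the job in; it is judged then, once.
The state is a dict: "time": time; "joint_positions": joint angles; "joint_vel": joint speeds; "effort": joint torques, N m; "ee_pos": TCP position; "tcp_rot": TCP orientation; "ft_force": force on the tool from outside, world axes, zero at the start; "torque": the same for the moment, N m; "width": opening from 0.0 (shut) to 1.0 (fully open); "gripper_force": force on a finger pad.
Only numpy, scipy, OpenCV 4.12 (cv2) and the standard library are available. Lean on these libraries where they do the work, as an engineer would, in place of code of your own. Each camera call takes 0.05 s, during which the arm holds its last target. There are 200 camera calls.

## Working session

There is one attempt and no reset: what is moved stays moved. The work goes in short steps, Python scripts to look and compute and a tool call to move; the robot and the scene stay as the last step left them, time stands still between calls to the robot, and variables do not carry over. Pictures are saved under pics/ and viewed, at most 10 in all, crops included, and the job is handed in when it is done.

Besides the shell and the picture viewer there is one more tool, called as a command line: name --argument value ..., lists and objects as JSON in quotes. send_rows: Moves the arm, as the interface text tells. Its arguments: {"type":"object","properties":{"steps":{"type":"array","items":{"type":"object","properties":{"gripper":{"type":"number"},"dx":{"type":"number"},"dy":{"type":"number"},"dz":{"type":"number"},"wx":{"type":"number"},"wy":{"type":"number"},"wz":{"type":"number"}}}},"newtons":{"type":"number"}},"required":["steps"]}

```bash
mkdir -p pics; python3 - <<'E'
from bench import r, read_camera
import cv2,numpy as np,pickle
s=r.state();print({k:np.round(v,3).tolist() for k,v in s.items()},r.nose_length)
d={}
for n in("top","side","wrist"):
    c=read_camera(n);d[n]=c;cv2.imwrite(f"pics/{n}0.png",c["color"][:,:,::-1]);print(n,c["K"].tolist(),np.round(c["view"],4).tolist())
pickle.dump(d,open("c0.pkl","wb"))
E
```

```text
{'time': 0.0, 'joint_positions': [1.038, 0.308, 1.508, 0.0, 1.328, -0.074], 'joint_vel': [-0.001, -0.0, -0.001, 0.002, -0.001, 0.002], 'effort': [0.0, -45.755, -25.192, -0.0, 0.013, -0.0], 'ee_pos': [0.254, 0.515, 0.252], 'tcp_rot': [-3.14, -0.0, 2.683], 'ft_force': [0.833, 0.098, 0.391], 'torque': [-0.022, 0.009, -0.026], 'gripper_force': 0.0, 'width': 1.001} 0.022
top [[511.24405723407926, 0.0, 314.77573278785104], [0.0, 511.24405723407926, 245.00141351825545], [0.0, 0.0, 1.0]] [[0.0258, -0.9996, -0.014, -0.0355], [-0.9891, -0.0235, -0.1455, 0.5552], [0.1451, 0.0176, -0.9893, 1.3499], [0.0, 0.0, 0.0, 1.0]]
side [[602.1654288271004, 0.0, 324.4559786931431], [0.0, 602.1654288271004, 253.1742065490576], [0.0, 0.0, 1.0]] [[0.9629, -0.2696, -0.0134, -0.5371], [-0.1466, -0.4804, -0.8647, 0.1087], [0.2267, 0.8345, -0.5021, 1.4225], [0.0, 0.0, 0.0, 1.0]]
wrist [[430.24395915411463, 0.0, 319.4998705581224], [0.0, 430.24395915411463, 248.23773408974097], [0.0, 0.0, 1.0]] [[0.4438, 0.8961, -0.0002, -0.5758], [0.8531, -0.4224, 0.3063, -0.0393], [0.2744, -0.1361, -0.9519, 0.3795], [0.0, 0.0, 0.0, 1.0]]
```

View pics/top0.png

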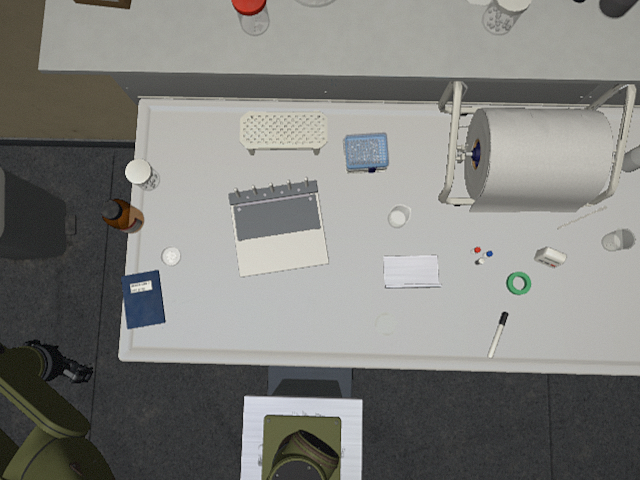

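View pics/side0.png

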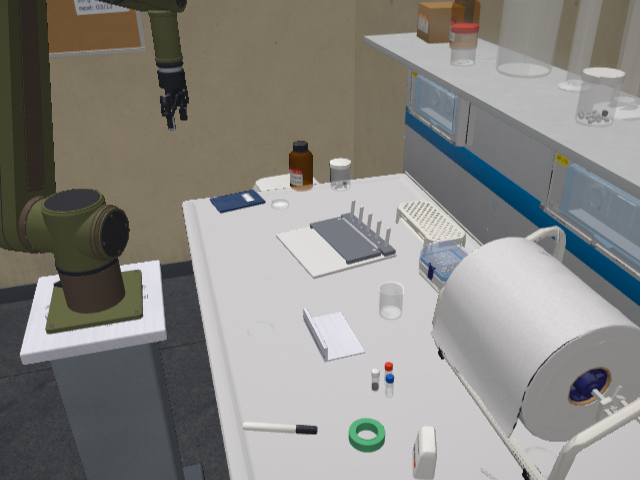

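The top view shows the deck with its front edge at about (241,276)-(328,264) and the flap lip at about (236,240)-(323,229). The strip is at (384,256)-(440,288), with the beaker at (399,216), the vials at (480,255) and the petri dish at (171,257). The side view shows the strip's upright on the robot side, (305,311)-(328,357).

```bash
cat > h.py <<'E'
import numpy as np,pickle,cv2
from scipy.spatial.transform import Rotation as R
def ray(c,u,v):
    T=np.array(c["view"]);K=np.array(c["K"]);Rm=T[:3,:3]
    return -Rm.T@T[:3,3], Rm.T@np.linalg.inv(K)@np.array([u,v,1.])
def plane(c,p,z):
    o,d=ray(c,*p);return o+d*(z-o[2])/d[2]
def tri(obs):
    A=np.zeros((3,3));b=np.zeros(3);L=[]
    for c,p in obs:
        o,d=ray(c,*p);d=d/np.linalg.norm(d);P=np.eye(3)-np.outer(d,d);A+=P;b+=P@o;L.append((P,o))
    x=np.linalg.solve(A,b);return x,max(np.linalg.norm(P@(x-o)) for P,o in L)
E
python3 - <<'E'
from h import *
d=pickle.load(open("c0.pkl","rb"));t=d["top"];s=d["side"]
for n,p,z in[("fl",(384,256),0.004),("fr",(437,256),.004),("rl",(385,288),.0),("rr",(440,288),.0),("deckFL",(241,276),.012),("deckFR",(328,264),.012),("lipL",(236,240),.025),("lipR",(323,229),.025),("beaker",(399,220),0),("petri",(171,257),.007),("vial",(480,258),.02)]:
    print(n,np.round(plane(t,p,z),3))
for n,p,z in[("uprTopL",(305,311),.036),("uprTopR",(328,356),.036),("leafR",(363,352),.004),("leafL",(342,314),.004)]: print(n,np.round(plane(s,p,z),3))
a=cv2.resize(t["color"][170:295,225:445],None,fx=3.6,fy=3.6,interpolation=cv2.INTER_CUBIC)
cv2.imwrite("pics/topcrop.png",a[:,:,::-1])
w=d["wrist"];Rt=R.from_euler("xyz",[-3.14,0,2.683]).as_matrix();o,_=ray(w,0,0)
print("cam in tool",Rt.T@(o-np.array([.254,.515,.252])),"cam axis in tool",Rt.T@w["view"][2,:3])
E
```

```text
fl [ 0.535 -0.214  0.004]
fr [ 0.539 -0.361  0.004]
rl [ 0.447 -0.218  0.   ]
rr [ 0.45  -0.369  0.   ]
deckFL [0.469 0.18  0.012]
deckFR [ 0.508 -0.059  0.012]
lipL [0.567 0.196 0.025]
lipR [ 0.603 -0.043  0.025]
beaker [ 0.639 -0.256  0.   ]
petri [0.518 0.379 0.007]
vial [ 0.534 -0.474  0.02 ]
uprTopL [ 0.448 -0.237  0.036]
uprTopR [ 0.455 -0.396  0.036]
leafR [ 0.537 -0.367  0.004]
leafL [ 0.535 -0.228  0.004]
cam in tool [ 0.07792024  0.00156861 -0.12118093] cam axis in tool [-3.06292400e-01  9.18630853e-04  9.51937037e-01]
```

View pics/topcrop.png

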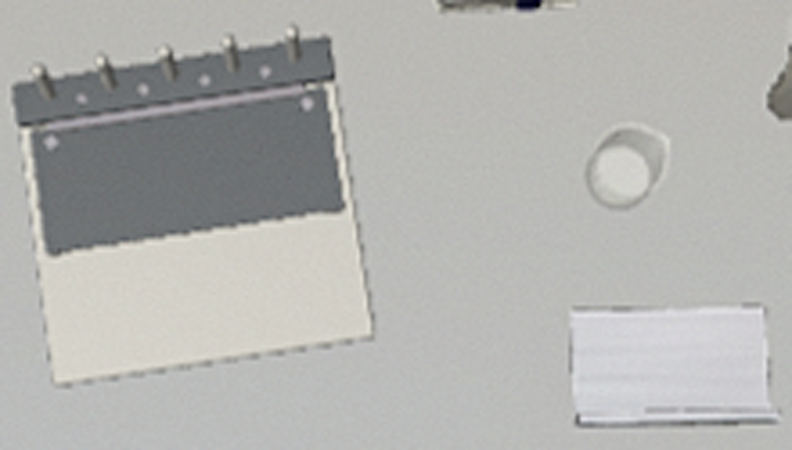

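The crop shows the strip's upright along its near side and its leaf pointing away from the robot. The deck is yawed by about +0.16 rad. I'll turn the tool square and bring the wrist camera over the deck.

send_rows --steps '[{"wz": 8},{"wz": 8},{"wz": 8},{"wz": 8},{"wz": 8},{"wz": 8},{"wz": 8},{"wz": 7.7}]'

```text
validation failed for argument at $.st...
```

send_rows --steps '[{"dx": -38,"dy": 30,"dz": -6},{"dx": -38,"dy": 30,"dz": -6},{"dx": -38,"dy": 30,"dz": -6},{"dx": -38,"dy": 30,"dz": -6},{"dx": -38,"dy": 30,"dz": -6},{"dx": -38,"dy": 30,"dz": -6},{"dx": -38,"dy": 30,"dz": -6},{"dx": -38,"dy": 30,"dz": -6}]'

```text
validation failed for argument at $.st...
```

send_rows --steps '[{"dx": -38,"dy": 28},{"dx": -38,"dy": 28},{},{}]'

```text
validation failed for argument at $.st...
```

```bash
cat > shot.py <<'E'
import sys,pickle,cv2
from bench import r, read_camera
from h import *
n=sys.argv[1];c=read_camera("wrist");pickle.dump(c,open(n+".pkl","wb"));cv2.imwrite(f"pics/{n}.png",c["color"][:,:,::-1])
s=r.state();print({k:np.round(s[k],4).tolist() for k in("time","ee_pos","tcp_rot","ft_force","width","gripper_force")})
E
python3 shot.py w1
```

```text
{'time': 0.2, 'ee_pos': [0.2545, 0.5152, 0.2527], 'tcp_rot': [-3.1403, -0.0001, 2.6828], 'ft_force': [-0.0532, -0.34, -0.6002], 'width': 1.0032, 'gripper_force': 0.0}
```

View pics/w1.png

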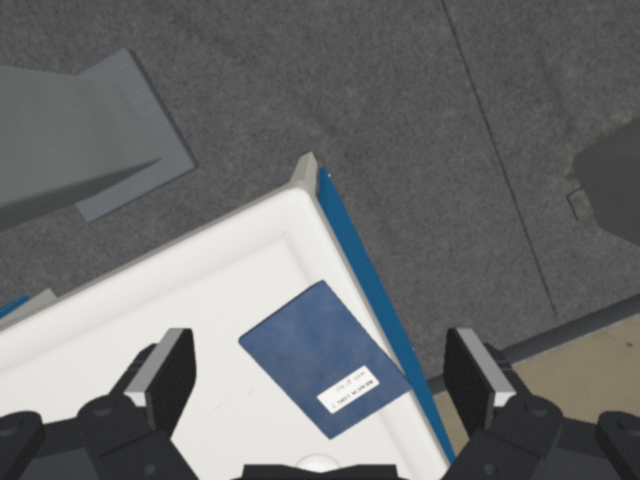

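The moves were refused, so this picture is still the start pose: bench corner, notebook at (325,360) and the fingers at the bottom. I'll resend with every key present.

send_rows --steps '[{"gripper": 0,"dx": 0,"dy": 0,"dz": 0,"wx": 0,"wy": 0,"wz": 8},{"gripper": 0,"dx": 0,"dy": 0,"dz": 0,"wx": 0,"wy": 0,"wz": 8},{"gripper": 0,"dx": 0,"dy": 0,"dz": 0,"wx": 0,"wy": 0,"wz": 8},{"gripper": 0,"dx": 0,"dy": 0,"dz": 0,"wx": 0,"wy": 0,"wz": 8},{"gripper": 0,"dx": 0,"dy": 0,"dz": 0,"wx": 0,"wy": 0,"wz": 8},{"gripper": 0,"dx": 0,"dy": 0,"dz": 0,"wx": 0,"wy": 0,"wz": 8},{"gripper": 0,"dx": 0,"dy": 0,"dz": 0,"wx": 0,"wy": 0,"wz": 8},{"gripper": 0,"dx": 0,"dy": 0,"dz": 0,"wx": 0,"wy": 0,"wz": 7.7}]'

```text
time: 1.0
ee_pos: [0.2546, 0.5154, 0.253]
tcp_rot: [-3.141, 0.001, 1.565]
ft_force: [-0.2, 0.3, -0.1]
width: 1.003
gripper_force: 0.0
```

send_rows --steps '[{"gripper": 0,"dx": -38,"dy": 30,"dz": -6,"wx": 0,"wy": 0,"wz": 0},{"gripper": 0,"dx": -38,"dy": 30,"dz": -6,"wx": 0,"wy": 0,"wz": 0},{"gripper": 0,"dx": -38,"dy": 30,"dz": -6,"wx": 0,"wy": 0,"wz": 0},{"gripper": 0,"dx": -38,"dy": 30,"dz": -6,"wx": 0,"wy": 0,"wz": 0},{"gripper": 0,"dx": -38,"dy": 30,"dz": -6,"wx": 0,"wy": 0,"wz": 0},{"gripper": 0,"dx": -38,"dy": 30,"dz": -6,"wx": 0,"wy": 0,"wz": 0},{"gripper": 0,"dx": -38,"dy": 30,"dz": -6,"wx": 0,"wy": 0,"wz": 0},{"gripper": 0,"dx": -38,"dy": 30,"dz": -6,"wx": 0,"wy": 0,"wz": 0}]'

```text
time: 1.8
ee_pos: [0.4955, 0.2098, 0.3015]
tcp_rot: [-3.142, -0.0, 1.571]
ft_force: [1.6, 1.2, 1.0]
width: 1.001
gripper_force: 0.0
```

send_rows --steps '[{"gripper": 0,"dx": -38,"dy": 28,"dz": 0,"wx": 0,"wy": 0,"wz": 0},{"gripper": 0,"dx": -38,"dy": 28,"dz": 0,"wx": 0,"wy": 0,"wz": 0},{"gripper": 0,"dx": 0,"dy": 0,"dz": 0,"wx": 0,"wy": 0,"wz": 0},{"gripper": 0,"dx": 0,"dy": 0,"dz": 0,"wx": 0,"wy": 0,"wz": 0}]'

```text
time: 2.2
ee_pos: [0.5511, 0.1345, 0.3007]
tcp_rot: [-3.14, -0.0, 1.568]
ft_force: [0.2, -0.6, 0.5]
width: 1.0
gripper_force: 0.0
```

```bash
python3 shot.py w2
```

```text
{'time': 2.25, 'ee_pos': [0.5504, 0.1354, 0.3008], 'tcp_rot': [-3.1401, -0.0004, 1.5699], 'ft_force': [0.1856, -0.6552, -1.3173], 'width': 0.9985, 'gripper_force': 0.0}
```

View pics/w2.png

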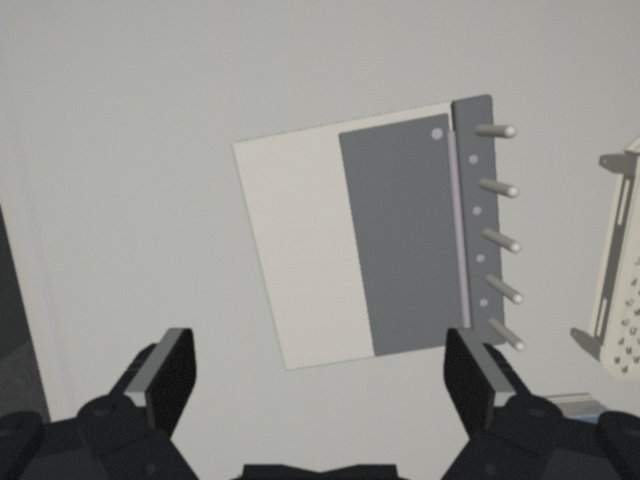

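This shows the whole deck. The board's front edge runs (233,144)-(286,369), the flap lip (339,133)-(373,356), and the flap's rear corners are near (447,114) and (470,342). Next I take a second wrist view 80 mm along, then continue to the strip.

send_rows --steps '[{"gripper": 0,"dx": -40,"dy": 0,"dz": 0,"wx": 0,"wy": 0,"wz": 0},{"gripper": 0,"dx": -40,"dy": 0,"dz": 0,"wx": 0,"wy": 0,"wz": 0},{"gripper": 0,"dx": 0,"dy": 0,"dz": 0,"wx": 0,"wy": 0,"wz": 0},{"gripper": 0,"dx": 0,"dy": 0,"dz": 0,"wx": 0,"wy": 0,"wz": 0},{"gripper": 0,"dx": 0,"dy": 0,"dz": 0,"wx": 0,"wy": 0,"wz": 0}]'

```text
time: 2.75
ee_pos: [0.5503, 0.0572, 0.3014]
tcp_rot: [-3.142, -0.001, 1.573]
ft_force: [0.2, 1.2, -0.2]
width: 1.0
gripper_force: 0.0
```

```bash
python3 shot.py w3
cat >> h.py <<'E'
def sub(g,p0,p1,half=6):
    """fit line to the strongest intensity step between pixels p0,p1; returns point, dir"""
    p0=np.array(p0,float);p1=np.array(p1,float);t=(p1-p0)/np.linalg.norm(p1-p0);n=np.array([-t[1],t[0]])
    k=np.arange(-half,half+.01,.25);S=np.linspace(.08,.92,60)
    P=(p0+S[:,None]*(p1-p0))[:,None,:]+k[None,:,None]*n
    I=cv2.remap(cv2.GaussianBlur(g.astype(np.float32),(0,0),.8),P[...,0].astype(np.float32),P[...,1].astype(np.float32),cv2.INTER_LINEAR)
    G=np.abs(np.gradient(I,axis=1));j=G.argmax(1);pts=P[np.arange(60),j]
    v=cv2.fitLine(pts.astype(np.float32),cv2.DIST_HUBER,0,.01,.01).ravel();return v[2:],v[:2]
def X(a,b):
    m=np.linalg.solve(np.array([a[1],-b[1]]).T,b[0]-a[0]);return a[0]+m[0]*a[1]
def corners(img,C,half=6):
    g=cv2.cvtColor(img,cv2.COLOR_RGB2GRAY);L=[sub(g,C[i],C[(i+1)%len(C)],half) for i in range(len(C))]
    return np.array([X(L[i-1],L[i]) for i in range(len(C))])
E
python3 - <<'E'
from h import *
a=pickle.load(open("w2.pkl","rb"));b=pickle.load(open("w3.pkl","rb"))
F=np.array([(339,133),(447,114),(470,342),(373,356)],float)
def shift(p,z):
    w=plane(a,p,z);q=b["view"][:3,:3]@w+b["view"][:3,3];q=b["K"]@q;return q[:2]/q[2]
f1=corners(a["color"],F);f2=corners(b["color"],[shift(p,.025) for p in f1],5)
B=[(233,144),(339,126),(373,358),(286,369)]  # front corners from board edges
b1=corners(a["color"],B,5);b2=corners(b["color"],[shift(p,.012) for p in b1],5)
print(f1.round(1).tolist(),f2.round(1).tolist())
W=[tri([(a,p),(b,q)]) for p,q in zip(f1,f2)]
for w in W: print("flap",w[0].round(4),round(w[1],4))
V=[tri([(a,b1[i]),(b,b2[i])]) for i in(0,3)]
for w in V: print("board",w[0].round(4),round(w[1],4))
for i in(0,3): print("board@12",plane(a,b1[i],.012).round(4),plane(b,b2[i],.012).round(4))
for i in(0,3): print("lip@25",plane(a,f1[i],.025).round(4),plane(b,f2[i],.025).round(4))
for nm,(l,rr) in{"lip":(W[0][0],W[3][0]),"front":(V[0][0],V[1][0])}.items():
    d=l-rr;print(nm,"mid",((l+rr)/2).round(4),"len",np.hypot(*d[:2]).round(4),"yaw",round(np.arctan2(-d[0],d[1]),4))
E
```

```text
{'time': 2.8, 'ee_pos': [0.5504, 0.0573, 0.3014], 'tcp_rot': [-3.1416, -0.0007, 1.5731], 'ft_force': [-0.4252, 0.8962, 0.0761], 'width': 0.9966, 'gripper_force': 0.0}
[[337.70001220703125, 132.89999389648438], [452.6000061035156, 111.30000305175781], [471.3999938964844, 341.20001220703125], [374.5, 356.5]] [[339.8999938964844, 38.400001525878906], [462.3999938964844, 14.5], [479.5, 271.8999938964844], [377.1000061035156, 288.79998779296875]]
flap [0.5682 0.1949 0.0231] 0.0
flap [0.6695 0.2129 0.0232] 0.0001
flap [ 0.7084 -0.0139  0.0267] 0.0001
flap [ 0.6088 -0.0323  0.0256] 0.0
board [0.4704 0.1852 0.0102] 0.0001
board [ 0.5139 -0.0571  0.0105] 0.0001
board@12 [0.4709 0.1853 0.012 ] [0.4707 0.185  0.012 ]
board@12 [ 0.514  -0.0562  0.012 ] [ 0.5141 -0.0564  0.012 ]
lip@25 [0.5681 0.195  0.025 ] [0.5682 0.1946 0.025 ]
lip@25 [ 0.6089 -0.0328  0.025 ] [ 0.6088 -0.0326  0.025 ]
lip mid [0.5885 0.0813 0.0244] len 0.2308 yaw 0.1765
front mid [0.4922 0.064  0.0104] len 0.2462 yaw 0.1776
```

send_rows --steps '[{"gripper": 0,"dx": -44,"dy": -12,"dz": 6,"wx": 0,"wy": 0,"wz": 0},{"gripper": 0,"dx": -44,"dy": -12,"dz": 6,"wx": 0,"wy": 0,"wz": 0},{"gripper": 0,"dx": -44,"dy": -12,"dz": 6,"wx": 0,"wy": 0,"wz": 0},{"gripper": 0,"dx": -44,"dy": -12,"dz": 6,"wx": 0,"wy": 0,"wz": 0},{"gripper": 0,"dx": -44,"dy": -12,"dz": 6,"wx": 0,"wy": 0,"wz": 0},{"gripper": 0,"dx": -44,"dy": -12,"dz": 6,"wx": 0,"wy": 0,"wz": 0},{"gripper": 0,"dx": 0,"dy": 0,"dz": 0,"wx": 0,"wy": 0,"wz": 0},{"gripper": 0,"dx": 0,"dy": 0,"dz": 0,"wx": 0,"wy": 0,"wz": 0}]'

```text
time: 3.6
ee_pos: [0.4789, -0.2082, 0.2651]
tcp_rot: [-3.141, -0.001, 1.57]
ft_force: [-0.4, -0.1, 0.3]
width: 1.0
gripper_force: 0.0
```

```bash
python3 shot.py w4
```

```text
{'time': 3.65, 'ee_pos': [0.4792, -0.2074, 0.2653], 'tcp_rot': [3.1415, -0.0011, 1.5714], 'ft_force': [-0.0537, 0.6953, 0.2117], 'width': 0.9985, 'gripper_force': 0.0}
```

View pics/w4.png

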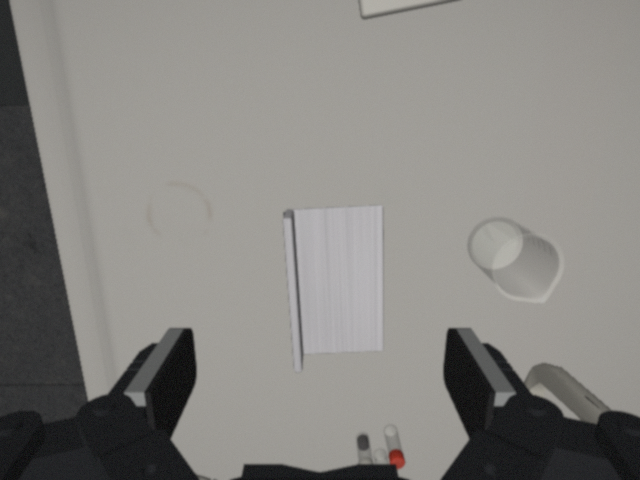

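This shows the strip: upright top (284,211)-(302,370), leaf front edge (382,206)-(383,350). The beaker is at (515,260) and the vials at (380,445), all clear of the jaws. I'll take a second view 70 mm further on for triangulation.

send_rows --steps '[{"gripper": 0,"dx": -35,"dy": 0,"dz": 0,"wx": 0,"wy": 0,"wz": 0},{"gripper": 0,"dx": -35,"dy": 0,"dz": 0,"wx": 0,"wy": 0,"wz": 0},{"gripper": 0,"dx": 0,"dy": 0,"dz": 0,"wx": 0,"wy": 0,"wz": 0},{"gripper": 0,"dx": 0,"dy": 0,"dz": 0,"wx": 0,"wy": 0,"wz": 0},{"gripper": 0,"dx": 0,"dy": 0,"dz": 0,"wx": 0,"wy": 0,"wz": 0}]'

```text
time: 4.15
ee_pos: [0.4792, -0.2763, 0.2653]
tcp_rot: [-3.141, -0.001, 1.573]
ft_force: [-0.1, 0.5, 0.3]
width: 1.002
gripper_force: 0.0
```

```bash
python3 shot.py w5
python3 - <<'E'
from h import *
a=pickle.load(open("w4.pkl","rb"));b=pickle.load(open("w5.pkl","rb"))
def shift(p,z):
    w=plane(a,p,z);q=b["K"]@(b["view"][:3,:3]@w+b["view"][:3,3]);return q[:2]/q[2]
def two(Q,z,half):
    p=corners(a["color"],Q,half);q=corners(b["color"],[shift(x,z) for x in p],half)
    print(p.round(1).tolist(),q.round(1).tolist())
    W=[tri([(a,x),(b,y)]) for x,y in zip(p,q)]
    for w in W: print(w[0].round(4),round(w[1],4))
    return np.array([w[0] for w in W]),[(plane(a,x,z).round(4).tolist(),plane(b,y,z).round(4).tolist()) for x,y in zip(p,q)]
U,pu=two([(284,211),(294,210),(302,369),(295,371)],.036,3);L,pl=two([(296,209),(382,206),(382,350),(303,353)],.004,4)
print(pu,pl,sep="\n")
for n,l,rr in(("upr rear",U[0],U[3]),("upr front",U[1],U[2]),("leaf front",L[1],L[2])):
    d=l-rr;print(n,((l+rr)/2).round(4),np.hypot(*d[:2]).round(4),"yaw",round(np.arctan2(-d[0],d[1]),4))
big=cv2.resize(b["color"][100:340,230:430],None,fx=2.5,fy=2.5);cv2.imwrite("pics/w5c.png",big[:,:,::-1])
E
```

```text
{'time': 4.2, 'ee_pos': [0.4792, -0.2764, 0.2653], 'tcp_rot': [-3.1414, -0.0009, 1.5733], 'ft_force': [-0.0363, -0.5817, -0.4476], 'width': 1.002, 'gripper_force': 0.0}
[[282.79998779296875, 209.60000610351562], [293.5, 209.1999969482422], [304.29998779296875, 369.79998779296875], [295.0, 370.79998779296875]] [[280.1000061035156, 121.30000305175781], [291.29998779296875, 122.30000305175781], [302.3999938964844, 304.29998779296875], [292.8999938964844, 304.79998779296875]]
[ 0.4502 -0.2044  0.0463] 0.0001
[ 0.4584 -0.2052  0.0409] 0.0001
[ 0.465  -0.3632  0.0314] 0.0001
[ 0.4564 -0.3625  0.034 ] 0.0
[[293.5, 209.89999389648438], [381.70001220703125, 205.10000610351562], [381.6000061035156, 349.8999938964844], [303.20001220703125, 352.79998779296875]] [[291.79998779296875, 131.8000030517578], [384.6000061035156, 127.4000015258789], [384.5, 287.6000061035156], [301.6000061035156, 290.1000061035156]]
[ 0.4563 -0.2139  0.0051] 0.0
[ 0.5361 -0.2102  0.0021] 0.0001
[ 0.5425 -0.3586  0.0034] 0.0003
[ 0.4631 -0.3602  0.006 ] 0.0
[([0.4494, -0.2067, 0.036], [0.4493, -0.2046, 0.036]), ([0.4582, -0.2063, 0.036], [0.458, -0.2054, 0.036]), ([0.4653, -0.3602, 0.036], [0.465, -0.361, 0.036]), ([0.4565, -0.3612, 0.036], [0.4565, -0.3616, 0.036])]
[([0.4562, -0.2141, 0.004], [0.4563, -0.2139, 0.004]), ([0.536, -0.2099, 0.004], [0.5357, -0.2102, 0.004]), ([0.5421, -0.3583, 0.004], [0.5427, -0.3584, 0.004]), ([0.4631, -0.3614, 0.004], [0.463, -0.3611, 0.004])]
upr rear [ 0.4533 -0.2835  0.0401] 0.1583 yaw 0.0391
upr front [ 0.4617 -0.2842  0.0362] 0.1581 yaw 0.0415
leaf front [ 0.5393 -0.2844  0.0028] 0.1485 yaw 0.0428
```

Strip: origin at about (0.456,-0.287), yaw 0.042, top at 0.036 and leaf at about 0.003. Deck: lap_line at about (0.589,0.081), yaw 0.177. Heights agree with the text. Now descend and grip.

send_rows --steps '[{"gripper": 0,"dx": -10.6,"dy": -22.7,"dz": 0,"wx": 0,"wy": 0,"wz": -2.3},{"gripper": 0,"dx": 0,"dy": 0,"dz": 50,"wx": 0,"wy": 0,"wz": 0},{"gripper": 0,"dx": 0,"dy": 0,"dz": 50,"wx": 0,"wy": 0,"wz": 0},{"gripper": 0,"dx": 0,"dy": 0,"dz": 45,"wx": 0,"wy": 0,"wz": 0},{"gripper": 0,"dx": 0,"dy": 0,"dz": 35,"wx": 0,"wy": 0,"wz": 0},{"gripper": 0,"dx": 0,"dy": 0,"dz": 10,"wx": 0,"wy": 0,"wz": 0},{"gripper": 0,"dx": 0,"dy": 0,"dz": 0,"wx": 0,"wy": 0,"wz": 0},{"gripper": 0,"dx": 0,"dy": 0,"dz": 0,"wx": 0,"wy": 0,"wz": 0}]'

```text
time: 5.0
ee_pos: [0.4574, -0.2893, 0.0767]
tcp_rot: [3.14, 0.002, 1.612]
ft_force: [0.2, -0.4, 0.6]
width: 1.001
gripper_force: 0.0
```

send_rows --steps '[{"gripper": 0,"dx": 2,"dy": -0.8,"dz": 20,"wx": 0,"wy": 0,"wz": 0},{"gripper": 0,"dx": 0,"dy": 0,"dz": 14,"wx": 0,"wy": 0,"wz": 0},{"gripper": 0,"dx": 0,"dy": 0,"dz": 7,"wx": 0,"wy": 0,"wz": 0},{"gripper": 0,"dx": 0,"dy": 0,"dz": 0,"wx": 0,"wy": 0,"wz": 0},{"gripper": 0,"dx": 0,"dy": 0,"dz": 0,"wx": 0,"wy": 0,"wz": 0}]'

```text
time: 5.5
ee_pos: [0.4562, -0.2877, 0.0356]
tcp_rot: [3.14, 0.002, 1.611]
ft_force: [-0.8, -0.4, -0.7]
width: 1.0
gripper_force: 0.0
```

send_rows --steps '[{"gripper": 1,"dx": 0,"dy": 0,"dz": 0,"wx": 0,"wy": 0,"wz": 0},{"gripper": 1,"dx": 0,"dy": 0,"dz": 0,"wx": 0,"wy": 0,"wz": 0},{"gripper": 1,"dx": 0,"dy": 0,"dz": 0,"wx": 0,"wy": 0,"wz": 0},{"gripper": 1,"dx": 0,"dy": 0,"dz": 0,"wx": 0,"wy": 0,"wz": 0},{"gripper": 1,"dx": 0,"dy": 0,"dz": 0,"wx": 0,"wy": 0,"wz": 0},{"gripper": 1,"dx": 0,"dy": 0,"dz": 0,"wx": 0,"wy": 0,"wz": 0},{"gripper": 1,"dx": 0,"dy": 0,"dz": 0,"wx": 0,"wy": 0,"wz": 0},{"gripper": 1,"dx": 0,"dy": 0,"dz": 0,"wx": 0,"wy": 0,"wz": 0}]' --newtons 60

```text
time: 6.3
ee_pos: [0.4555, -0.2872, 0.0345]
tcp_rot: [3.141, 0.0, 1.611]
ft_force: [0.7, -0.2, 3.2]
width: 0.078
gripper_force: 59.6
```

send_rows --steps '[{"gripper": 1,"dx": 0,"dy": 0,"dz": -10,"wx": 0,"wy": 0,"wz": 0},{"gripper": 1,"dx": 0,"dy": 0,"dz": -20,"wx": 0,"wy": 0,"wz": 0},{"gripper": 1,"dx": 0,"dy": 0,"dz": -20,"wx": 0,"wy": 0,"wz": 0},{"gripper": 1,"dx": 0,"dy": 0,"dz": -20,"wx": 0,"wy": 0,"wz": 0},{"gripper": 1,"dx": 15,"dy": 1,"dz": 0,"wx": 0,"wy": 0,"wz": 0},{"gripper": 1,"dx": 30,"dy": 3,"dz": 0,"wx": 0,"wy": 0,"wz": 0},{"gripper": 1,"dx": 30,"dy": 3,"dz": 0,"wx": 0,"wy": 0,"wz": 0},{"gripper": 1,"dx": 30,"dy": 3,"dz": 0,"wx": 0,"wy": 0,"wz": 0}]'

```text
time: 7.1
ee_pos: [0.4597, -0.1794, 0.1034]
tcp_rot: [-3.14, -0.002, 1.61]
ft_force: [0.0, -0.7, -1.4]
width: 0.077
gripper_force: 59.0
```

send_rows --steps '[{"gripper": 1,"dx": 35,"dy": 3,"dz": 0,"wx": 0,"wy": 0,"wz": 0},{"gripper": 1,"dx": 35,"dy": 4,"dz": 0,"wx": 0,"wy": 0,"wz": 0},{"gripper": 1,"dx": 35,"dy": 4,"dz": 0,"wx": 0,"wy": 0,"wz": 0},{"gripper": 1,"dx": 35,"dy": 4,"dz": 0,"wx": 0,"wy": 0,"wz": 0},{"gripper": 1,"dx": 35,"dy": 4,"dz": 0,"wx": 0,"wy": 0,"wz": 0},{"gripper": 1,"dx": 35,"dy": 4,"dz": 0,"wx": 0,"wy": 0,"wz": 0},{"gripper": 1,"dx": 25,"dy": 2,"dz": 0,"wx": 0,"wy": 0,"wz": 0},{"gripper": 1,"dx": 7,"dy": 0,"dz": 0,"wx": 0,"wy": 0,"wz": 0}]'

```text
time: 7.9
ee_pos: [0.4746, 0.064, 0.1034]
tcp_rot: [-3.139, -0.001, 1.614]
ft_force: [0.0, -0.1, -1.4]
width: 0.078
gripper_force: 59.0
```

send_rows --steps '[{"gripper": 1,"dx": 0,"dy": 0,"dz": 0,"wx": 0,"wy": 0,"wz": -4},{"gripper": 1,"dx": 0,"dy": 0,"dz": 0,"wx": 0,"wy": 0,"wz": -3.8},{"gripper": 1,"dx": 0,"dy": 0,"dz": 0,"wx": 0,"wy": 0,"wz": 0},{"gripper": 1,"dx": 0,"dy": 0,"dz": 0,"wx": 0,"wy": 0,"wz": 0},{"gripper": 1,"dx": 0,"dy": 0,"dz": 0,"wx": 0,"wy": 0,"wz": 0}]'

```text
time: 8.4
ee_pos: [0.4758, 0.0608, 0.1041]
tcp_rot: [-3.141, -0.0, 1.746]
ft_force: [0.3, 0.0, -1.5]
width: 0.082
gripper_force: 59.0
```

```bash
python3 shot.py w6; python3 - <<'E'
from bench import read_camera
import cv2,numpy as np,pickle
s=read_camera("side");t=read_camera("top");pickle.dump((s,t),open("p6.pkl","wb"))
w=cv2.imread("pics/w6.png")
a=cv2.resize(s["color"][180:290,250:410,::-1],(436,300),interpolation=cv2.INTER_CUBIC)
b=cv2.resize(t["color"][170:310,215:365,::-1],(321,300),interpolation=cv2.INTER_CUBIC)
o=np.zeros((600,800,3),np.uint8);o[:300,:436]=a;o[:300,440:761]=b;o[300:,:400]=cv2.resize(w,(400,300))
cv2.imwrite("pics/mix6.png",o)
E
```

```text
{'time': 8.45, 'ee_pos': [0.4759, 0.0608, 0.1041], 'tcp_rot': [-3.1411, 0.0, 1.746], 'ft_force': [0.4506, -0.3924, -1.8323], 'width': 0.0801, 'gripper_force': 59.018}
```

View pics/mix6.png

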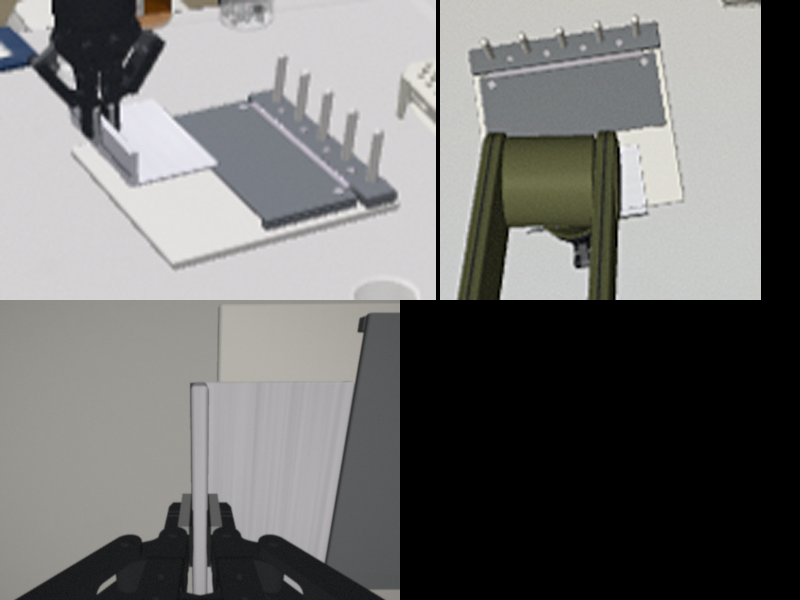

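The strip is held square in the jaws and level, just in front of the flap. In the wrist view its front edge runs (352,382)-(327,560) and the lip shows just beyond it. I'll measure the in-hand pose numerically.

```bash
python3 - <<'E'
from h import *
c=pickle.load(open("w6.pkl","rb"));g=cv2.cvtColor(c["color"],cv2.COLOR_RGB2GRAY)
def pt(x,y):return(x*1.6,(y-300)*1.6)
e=sub(g,pt(351,388),pt(331,530),5);t=sub(g,pt(210,382),pt(348,382),5)
C=X(e,t);q=e[0]+e[1]*np.sign(e[1][1])*80
yaw=lambda l,r:np.arctan2(-(l-r)[0],(l-r)[1])
for z in(.0715,.0735,.0755):
    P=plane(c,C,z);Q=plane(c,q,z);y=yaw(P,Q);print(z,P.round(4),"edge yaw",round(y,4))
    x=np.array([np.cos(y),np.sin(y)]);n=np.array([-x[1],x[0]]);m=P[:2]-.075*n;print(" edge mid",m.round(4),"origin",(m-.085*x).round(4))
A=plane(c,t[0]-60*t[1],.0735);B=plane(c,t[0]+60*t[1],.0735);d=(B-A)*np.sign((B-A)[0]);print("side edge yaw",np.arctan2(d[1],d[0]))
l=sub(g,pt(359,340),pt(354,378),5);print("lip dir check",plane(c,l[0],.025).round(4))
# target lip line residual
x=np.array([np.cos(.177),np.sin(.177)]);print("lip x offset",(plane(c,l[0],.025)[:2]-[.589,.0813])@x)
E
```

```text
0.0715 [0.5483 0.1479 0.0715] edge yaw 0.1761
 edge mid [0.5614 0.074 ] origin [0.4778 0.0591]
0.0735 [0.5472 0.1478 0.0735] edge yaw 0.1761
 edge mid [0.5603 0.0739] origin [0.4766 0.059 ]
0.0755 [0.5461 0.1476 0.0755] edge yaw 0.1761
 edge mid [0.5592 0.0738] origin [0.4755 0.0589]
side edge yaw 0.1744895108255821
lip dir check [0.5719 0.164  0.025 ]
lip x offset -0.0023102988436372765
```

In-hand pose is good: yaw 0.176, edge about 29 mm short of the lip, y offset about -2 mm. Next, lower in front of the flap until it touches the board.

send_rows --steps '[{"gripper": 1,"dx": 0,"dy": 0,"dz": 20,"wx": 0,"wy": 0,"wz": 0},{"gripper": 1,"dx": 0,"dy": 0,"dz": 20,"wx": 0,"wy": 0,"wz": 0},{"gripper": 1,"dx": 0,"dy": 0,"dz": 10,"wx": 0,"wy": 0,"wz": 0},{"gripper": 1,"dx": 0,"dy": 0,"dz": 4,"wx": 0,"wy": 0,"wz": 0},{"gripper": 1,"dx": 0,"dy": 0,"dz": 0,"wx": 0,"wy": 0,"wz": 0},{"gripper": 1,"dx": 0,"dy": 0,"dz": 0,"wx": 0,"wy": 0,"wz": 0}]'

```text
time: 9.15
ee_pos: [0.4768, 0.0611, 0.0507]
tcp_rot: [3.141, 0.0, 1.747]
ft_force: [-0.2, -0.1, -1.2]
width: 0.075
gripper_force: 58.9
```

send_rows --steps '[{"gripper": 1,"dx": 0,"dy": 0,"dz": 1,"wx": 0,"wy": 0,"wz": 0},{"gripper": 1,"dx": 0,"dy": 0,"dz": 0,"wx": 0,"wy": 0,"wz": 0},{"gripper": 1,"dx": 0,"dy": 0,"dz": 0,"wx": 0,"wy": 0,"wz": 0}]'

```text
time: 9.45
ee_pos: [0.4765, 0.0611, 0.0497]
tcp_rot: [3.141, 0.0, 1.747]
ft_force: [-0.3, -0.5, -1.1]
width: 0.08
gripper_force: 58.9
```

send_rows --steps '[{"gripper": 1,"dx": 0,"dy": 0,"dz": 1,"wx": 0,"wy": 0,"wz": 0},{"gripper": 1,"dx": 0,"dy": 0,"dz": 0,"wx": 0,"wy": 0,"wz": 0},{"gripper": 1,"dx": 0,"dy": 0,"dz": 0,"wx": 0,"wy": 0,"wz": 0}]'

```text
time: 9.75
ee_pos: [0.4762, 0.0611, 0.0483]
tcp_rot: [-3.141, -0.0, 1.747]
ft_force: [0.3, -0.6, -1.3]
width: 0.08
gripper_force: 58.9
```

send_rows --steps '[{"gripper": 1,"dx": 0,"dy": 0,"dz": 1,"wx": 0,"wy": 0,"wz": 0},{"gripper": 1,"dx": 0,"dy": 0,"dz": 0,"wx": 0,"wy": 0,"wz": 0},{"gripper": 1,"dx": 0,"dy": 0,"dz": 0,"wx": 0,"wy": 0,"wz": 0}]'

```text
time: 10.05
ee_pos: [0.4762, 0.0611, 0.0472]
tcp_rot: [-3.141, -0.0, 1.747]
ft_force: [-0.5, -0.5, -1.1]
width: 0.083
gripper_force: 58.9
```

send_rows --steps '[{"gripper": 1,"dx": 0,"dy": 0,"dz": 0.7,"wx": 0,"wy": 0,"wz": 0},{"gripper": 1,"dx": 0,"dy": 0,"dz": 0,"wx": 0,"wy": 0,"wz": 0},{"gripper": 1,"dx": 0,"dy": 0,"dz": 0,"wx": 0,"wy": 0,"wz": 0}]'

```text
time: 10.35
ee_pos: [0.4762, 0.0611, 0.0466]
tcp_rot: [-3.142, -0.0, 1.747]
ft_force: [-0.9, 1.1, -1.5]
width: 0.084
gripper_force: 59.1
```

send_rows --steps '[{"gripper": 1,"dx": 0,"dy": 0,"dz": 0.7,"wx": 0,"wy": 0,"wz": 0},{"gripper": 1,"dx": 0,"dy": 0,"dz": 0,"wx": 0,"wy": 0,"wz": 0},{"gripper": 1,"dx": 0,"dy": 0,"dz": 0,"wx": 0,"wy": 0,"wz": 0}]'

```text
time: 10.65
ee_pos: [0.4763, 0.0611, 0.0465]
tcp_rot: [3.141, 0.0, 1.747]
ft_force: [-1.4, 0.1, 6.0]
width: 0.078
gripper_force: 59.9
```

Contact found (about 7 N above free weight). Raise 1.5 mm and slide in.

send_rows --steps '[{"gripper": 1,"dx": 0,"dy": 0,"dz": -1.7,"wx": 0,"wy": 0,"wz": 0},{"gripper": 1,"dx": 1,"dy": 5,"dz": 0,"wx": 0,"wy": 0,"wz": 0},{"gripper": 1,"dx": 1,"dy": 6,"dz": 0,"wx": 0,"wy": 0,"wz": 0},{"gripper": 1,"dx": 0,"dy": 6,"dz": 0,"wx": 0,"wy": 0,"wz": 0},{"gripper": 1,"dx": 0,"dy": 6,"dz": 0,"wx": 0,"wy": 0,"wz": 0},{"gripper": 1,"dx": 0,"dy": 6,"dz": 0,"wx": 0,"wy": 0,"wz": 0},{"gripper": 1,"dx": 0,"dy": 3,"dz": 0,"wx": 0,"wy": 0,"wz": 0},{"gripper": 1,"dx": 0,"dy": 0,"dz": 0,"wx": 0,"wy": 0,"wz": 0}]'

```text
time: 11.45
ee_pos: [0.5082, 0.0687, 0.0476]
tcp_rot: [3.141, 0.0, 1.747]
ft_force: [0.6, -0.2, -0.6]
width: 0.078
gripper_force: 59.0
```

send_rows --steps '[{"gripper": 1,"dx": 0,"dy": 3,"dz": 0,"wx": 0,"wy": 0,"wz": 0},{"gripper": 1,"dx": 0,"dy": 5,"dz": 0,"wx": 0,"wy": 0,"wz": 0},{"gripper": 1,"dx": 0,"dy": 5,"dz": 0,"wx": 0,"wy": 0,"wz": 0},{"gripper": 1,"dx": 0,"dy": 5,"dz": 0,"wx": 0,"wy": 0,"wz": 0},{"gripper": 1,"dx": 0,"dy": 5,"dz": 0,"wx": 0,"wy": 0,"wz": 0},{"gripper": 1,"dx": 0,"dy": 4,"dz": 0,"wx": 0,"wy": 0,"wz": 0},{"gripper": 1,"dx": 0,"dy": 0,"dz": 0,"wx": 0,"wy": 0,"wz": 0},{"gripper": 1,"dx": 0,"dy": 0,"dz": 0,"wx": 0,"wy": 0,"wz": 0}]'

```text
time: 12.25
ee_pos: [0.5339, 0.0734, 0.0475]
tcp_rot: [-3.141, -0.0, 1.747]
ft_force: [-1.0, 0.3, -1.5]
width: 0.084
gripper_force: 59.0
```

```bash
python3 shot.py w7; python3 - <<'E'
from bench import read_camera
import cv2,numpy as np,pickle
s=read_camera("side");pickle.dump(s,open("p7.pkl","wb"));w=cv2.imread("pics/w7.png")
o=np.zeros((600,800,3),np.uint8);o[:300,:436]=cv2.resize(s["color"][180:290,250:410,::-1],(436,300),interpolation=cv2.INTER_CUBIC);o[300:,:400]=cv2.resize(w,(400,300));cv2.imwrite("pics/mix7.png",o)
E
```

```text
{'time': 12.3, 'ee_pos': [0.5336, 0.0734, 0.0475], 'tcp_rot': [-3.1409, -0.0, 1.7473], 'ft_force': [-0.0777, 1.3484, -0.6196], 'width': 0.0813, 'gripper_force': 59.0243}
```

View pics/mix7.png

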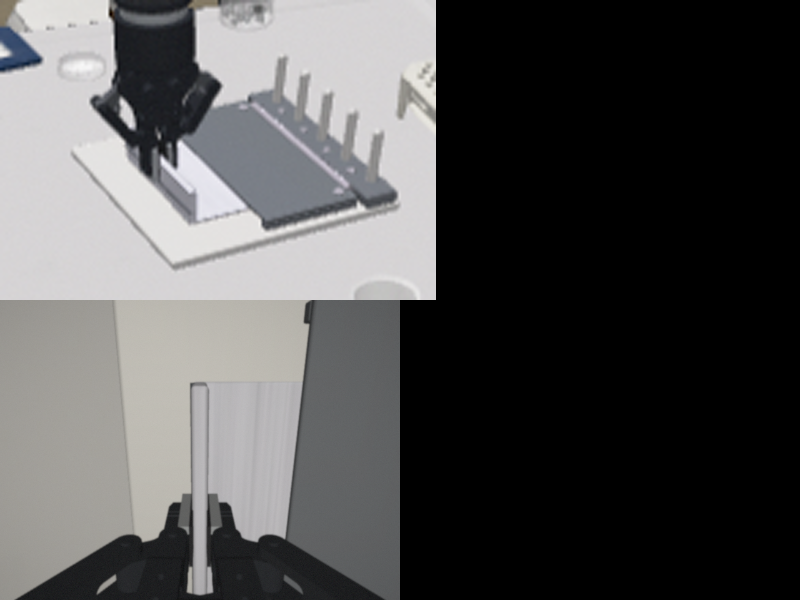

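The leaf is under the flap, which is still down. In the wrist view the lip runs (308,330)-(288,540) and the upright is at x≈200, parallel to it. I'll check the insertion depth.

```bash
python3 - <<'E'
from h import *
c=pickle.load(open("w7.pkl","rb"));g=cv2.cvtColor(c["color"],cv2.COLOR_RGB2GRAY)
pt=lambda x,y:(x*1.6,(y-300)*1.6)
l=sub(g,pt(309,330),pt(289,535),5);f=sub(g,pt(115,310),pt(133,520),5);u=sub(g,pt(208,395),pt(208,490),4)
def at(L,y):return L[0]+L[1]*(y-L[0][1])/L[1][1]
n=lambda L,z:[plane(c,at(L,y),z) for y in(150,300)]
for nm,L,z in(("lip",l,.025),("front",f,.012),("upr",u,.0495)):
    P,Q=n(L,z);d=P-Q;y=np.arctan2(-d[0],d[1]);x=np.array([np.cos(.177),np.sin(.177)])
    print(nm,"yaw",round(y,4),"x' rel TCP",round((((P+Q)/2)[:2]-[.5338,.0734])@x*1000,1))
print("y' of TCP vs lap",(np.array([.5338,.0734])-[.589,.0813])@[-np.sin(.177),np.cos(.177)])
E
```

```text
lip yaw 0.1769 x' rel TCP 54.2
front yaw 0.1753 x' rel TCP -42.9
upr yaw 0.1801 x' rel TCP 5.2
y' of TCP vs lap 0.0019428905191189489
```

Depth is about 31 mm, centred and square. Now press.

send_rows --steps '[{"gripper": 1,"dx": 0,"dy": 0,"dz": 0.6,"wx": 0,"wy": 0,"wz": 0},{"gripper": 1,"dx": 0,"dy": 0,"dz": 0.6,"wx": 0,"wy": 0,"wz": 0},{"gripper": 1,"dx": 0,"dy": 0,"dz": 0.5,"wx": 0,"wy": 0,"wz": 0},{"gripper": 1,"dx": 0,"dy": 0,"dz": 0,"wx": 0,"wy": 0,"wz": 0},{"gripper": 1,"dx": 0,"dy": 0,"dz": 0,"wx": 0,"wy": 0,"wz": 0},{"gripper": 1,"dx": 0,"dy": 0,"dz": 0,"wx": 0,"wy": 0,"wz": 0}]'

```text
time: 12.95
ee_pos: [0.5337, 0.0734, 0.0465]
tcp_rot: [-3.142, 0.0, 1.747]
ft_force: [-1.7, -1.1, 5.9]
width: 0.079
gripper_force: 60.0
```

send_rows --steps '[{"gripper": 1,"dx": 0,"dy": 0,"dz": 0.3,"wx": 0,"wy": 0,"wz": 0},{"gripper": 1,"dx": 0,"dy": 0,"dz": 0,"wx": 0,"wy": 0,"wz": 0},{"gripper": 1,"dx": 0,"dy": 0,"dz": 0,"wx": 0,"wy": 0,"wz": 0},{"gripper": 1,"dx": 0,"dy": 0,"dz": 0,"wx": 0,"wy": 0,"wz": 0},{"gripper": 1,"dx": 0,"dy": 0,"dz": 0,"wx": 0,"wy": 0,"wz": 0}]'

```text
time: 13.45
ee_pos: [0.5338, 0.0734, 0.0465]
tcp_rot: [3.141, 0.0, 1.747]
ft_force: [-2.6, -0.3, 8.0]
width: 0.082
gripper_force: 60.4
```

send_rows --steps '[{"gripper": 1,"dx": 0,"dy": 0,"dz": 0.1,"wx": 0,"wy": 0,"wz": 0},{"gripper": 1,"dx": 0,"dy": 0,"dz": 0,"wx": 0,"wy": 0,"wz": 0},{"gripper": 1,"dx": 0,"dy": 0,"dz": 0,"wx": 0,"wy": 0,"wz": 0},{"gripper": 1,"dx": 0,"dy": 0,"dz": 0,"wx": 0,"wy": 0,"wz": 0},{"gripper": 1,"dx": 0,"dy": 0,"dz": 0,"wx": 0,"wy": 0,"wz": 0},{"gripper": 1,"dx": 0,"dy": 0,"dz": 0,"wx": 0,"wy": 0,"wz": 0}]'

```text
time: 14.05
ee_pos: [0.5338, 0.0734, 0.0465]
tcp_rot: [3.141, 0.0, 1.747]
ft_force: [-2.3, 0.4, 9.1]
width: 0.081
gripper_force: 60.5
```

```bash
python3 -c "
from bench import r
s=r.state();print(s['ft_force'],s['gripper_force'],s['ee_pos'])
if 6<s['ft_force'][2]<16: print(r.close_job())"
```

```text
[-2.27387269  0.4114993   9.11083842] 60.53238272666931 [0.53375031 0.07337206 0.04647494]
the job is handed in; nothing more can be done
None
```

The job is handed in at about 14 s, verdict not shown: by my measurements the strip's edge is about 31 mm under the flap, square and centred, still gripped and pressed on the board with roughly 10 N; the flap looked down in the last view, before the press, and the arm stayed clear of the beaker, dish and vials.

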